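# Close the bar-drilling jig and hold open the cap with the loose bolt

### The job

Push the loaded tray of the drilling jig fully home, then tap the bolts on top of the three caps, pressing down on their heads, to find the loose one: it sinks and springs back, the other two do not give. Lift the cap that carries the loose bolt about half way to upright (some 45 degrees) and finish while still holding it there, so that a mate can get at the seat underneath. Leave the two tight caps shut and do not disturb the things lying around the jig.

Things in the scene. Friction and masses are not known exactly. Their poses are not given: they have to be found in the camera images.
- jig: Fixed dark steel drilling jig, a hollow box 140 mm deep (its x), 270 mm wide (its y), 65 mm tall. Origin: centre of its underside, on the bench; +x points away from the tray front, +y to its left as seen from the tray side, z up. On its top stand three alike stations 85 mm apart along y, all turned the same way, each with a seat plate, a hinged cap, a bolt in the cap and a lug to lift it.
- tray_front (a point): Centre of the outer face of the sliding tray's upright grey front plate, which looks to the jig's -x; the plate is 262 mm wide (y), 12 mm thick and reaches from 10 to 60 mm above the bench, this point lies 35 mm above it. Fully home, this face is 82 mm on the -x side of the jig's origin. A bronze bar lies fixed in the tray.
- tray (a joint): How far the tray stands out of the jig towards the jig's -x, m: 0 fully home (a stop), up to 0.08. Slides with about 3 N of friction and stays where it is left.
- bolt_left (a point): Top centre of the bolt head of the left station (jig y = +85 mm) with its cap shut and the bolt not pressed, 89 mm above the bench. Hex head 22 mm wide and 10 mm tall on a 28 mm washer. This point is fixed to the jig and does not move with cap or bolt.
- bolt_middle (a point): The same for the middle station (jig y = 0).
- bolt_right (a point): The same for the right station (jig y = -85 mm).
- lug_left (a point): Top centre of the lifting lug of the left station, cap shut, 113 mm above the bench; fixed to the jig, does not move with the cap. The lug is an upright block 20 mm (jig x) by 14 mm (jig y), 36 mm tall, on the far end of the cap, 43 mm beyond the bolt in the jig's +x and 88 mm from the hinge line. The cap is 96 mm long (x), 54 mm wide, 6 mm thick, its top 77 mm above the bench.
- lug_middle (a point): The same for the middle station.
- lug_right (a point): The same for the right station.
- hinge_line (a point): A point on the hinge line that all three caps share, at jig y = 0, 73 mm above the bench, 45 mm on the tray side (jig -x) of the bolts. The line runs along the jig's y: the far (+x) end of a cap rises and swings back over the tray side.
- loose_bolt (a joint): How far the loose bolt (at an unknown one of the three stations) is pressed down, m: 0 untouched, 0.007 at its stop. A spring carries it: about 1 N to start, 4.5 N at the stop, and it springs back. Tight bolts look the same and do not give.
- loose_cap (a joint): Opening of the cap that carries the loose bolt, rad: 0 shut, 1.3 at its stop, 1.57 would be upright. Turns freely, weighs 0.28 kg with its bolt and falls shut when let go.
- tight_cap_a (a joint): Opening of one of the two caps with a tight bolt, rad, 0 shut. Held down: more than 30 N at its lug is needed to move it.
- tight_cap_b (a joint): Opening of the other cap with a tight bolt, rad, 0 shut. Held down likewise.
- kettle_gong: Bystander: small bronze bossed kettle gong, 120 mm across, 78 mm tall, boss up, to the left of the jig. Origin at the centre of its underside.
- wrench: Bystander: steel wrench 190 mm long lying to the right of the jig. Origin at the middle of its underside, long axis x.
- paint_tin: Bystander: closed plain metal tin, 72 mm across, 85 mm tall, standing to the right of the wrench. Origin at the centre of its underside.
- disc_stack: Bystander: grinding disc 100 mm across, 20 mm thick, lying flat to the left of the jig, nearer the robot than the gong. Origin at the centre of its underside.

How it is judged:
By the outcome, as a careful person would: the job done as asked, in the order asked, and still so for the second after the job is handed in, while the arm keeps its last pose, push and grip.
It also fails if it takes over 61 s, if anything falls off the work surface, if the arm or the gripper's body presses on something with over 40 N, if the wrist force passes 120 N, or if a joint passes its speed limit or range.

### The arm

A 6-joint arm with a two-finger parallel gripper is mounted at the origin on the work surface. World frame = base frame: x ahead of the robot, y to its left, z up, the work surface at z = 0. Lengths are in m, angles in degrees, forces in N, time in s.
With the tool pointing down it reaches from about 0.375 to 0.9 m from the base axis. Payload 3.1 kg.
Tool frame: the origin (TCP) lies at the very end of the fingers, on their centre line; the grasp point (between the pads) lies 19 mm behind it (bot.hold_point_z is the z of the grasp point in the tool frame, in m); z points along the fingers, y is the direction in which the jaws open and shut (so a half turn about z gives the same grasp; the last joint's range is limited). The gripper opens to 87 mm and grips with 3 to 60 N. Pads are 19 mm wide; open, the fingers measure 117 mm over their backs; the gripper's body (75 mm by 190 mm) begins 51 mm behind the grasp point.
Start: joints at [65.346, 30.224, 82.088, -0, 67.689, -10.227], TCP at [0.156, 0.605, 0.223] pointing down, gripper open.
Joint ranges: [-176.69, 176.69], [-43.24, 126.21], [12.49, 139.97], [-82, 262], [0, 151.66], [-163.58, 163.58]. Speed limits (degrees/s): [159.86, 159.86, 180, 180, 180, 180].

### API

Orientations are given as a 3x3 rotation matrix whose columns are the frame's x, y, z axes.
In Python, from rig import bot gives the robot as it stands.
- The arm moves only by the tool servo_tool, never from a script. Its argument "increments" is a list of rows, each a list of 3 entries, a list of its own where there are three numbers: the closure, from 0 (fully open) to 1 (shut), then the shift along the tool's x, y, z in mm, then the turn about the tool's z in degrees. In form: [[claw, [x, y, z], turn], ...]. A call has 1 to 5 rows; each row shifts and turns the commanded pose from where the row before left it, along the tool's axes as they then stand; what a row does not reach is not made up. A row lasts 1/8 s, in which the tool goes at most 62.5 mm and 10.7 degrees, less where a joint would pass 70% of its speed; a pose out of reach is approached as far as the arm can. A call with a gripper value outside its range is refused whole. The fingers move at their own pace and stop on an object; the grip force is fixed at half the most. Time passes only in rows, so rows that do not move let the fingers close. It gives the time, the measured TCP pose, the force and the opening at its end, in the units of the state.
- bot.read_state(): the state, without advancing time (a new reading comes with each control period).
- bot.capture(name): name is "side" or "top"; returns (picture, depth): 480x640x3 uint8, blue, green, red; 480x640 float32, m along the optical axis (not along the pixel's ray), 0 where there is no reading.
- bot.camera_info(name): a dict with "K" (3x3 intrinsics, pixels), "distortion" ([k1, k2, p1, p2, k3] as OpenCV has them; the pictures are not rectified), "R" (3x3) and "t" (3): a world point X has camera coordinates R X + t. Camera axes: x right, y down, z forward; pixel columns grow to the right and rows downward; lengths in m; the calibration is good to about 2 mm. A picture is of the moment at which its call begins. camera_info takes no time and is no camera call.
- bot.hand_in(): hands the job in, once; it reports no verdict.
Trained networks look in the newest picture that a camera, given by its name, has taken for a name from the list of things; names that differ only in an ending like _2 or _b are one class to them, and where a whole thing is asked for, a point or a joint stands for the part that bears it (a point fixed in the world has none). Each returns a list of dicts, best first, with "p" (0 to 1); they miss things now and then, are a little off and sometimes report something else, mostly with a low value. They report only what shows in the picture. A call takes as long as a camera call.
- bot.find_in(camera, thing): "bbox" ([left, top, right, bottom] in pixels, round what is visible of it).
- bot.trace(camera, thing): "region" (480x640 bool, what is visible of it) and "bbox" ([left, top, right, bottom] in pixels, round what is visible of it).
The state is a dict: "time_s": time; "joint_positions": joint angles; "qvel": joint speeds; "tau": joint torques, N m; "position": TCP position; "tcp_rot": TCP orientation; "force": force on the tool from outside, world axes, zero at the start; "moment": the same for the moment, N m; "opening": opening from 0.0 (shut) to 1.0 (fully open).
Only numpy, scipy, OpenCV 4.12 (cv2) and the standard library are available. Lean on these libraries where they do the work, as an engineer would, in place of code of your own. Each camera call takes 0.05 s, during which the arm holds its last target.

## Working session

There is one attempt and no reset: what is moved stays moved. The work goes in short steps, Python scripts to look and compute and a tool call to move; the robot and the scene stay as the last step left them, time stands still between calls to the robot, and variables do not carry over. Pictures are saved under pics/ and viewed, and the job is handed in when it is done.

Besides the shell and the picture viewer there is one more tool, called after "Request:" as name(argument=value, ...), one argument or row to a line, values as JSON. servo_tool: Moves the arm, as the interface text tells. Its arguments: {"type":"object","properties":{"increments":{"type":"array","items":{"type":"array"}}},"required":["increments"]}

```bash
ls; mkdir -p pics; python3 - <<'E'
from rig import bot
import cv2
s=bot.read_state();print(s['time_s'],s['position'],s['tcp_rot'],s['force'],s['opening'],bot.hold_point_z)
for c in('top','side'):
    p,d=bot.capture(c);cv2.imwrite(f'pics/{c}0.png',p)
    import numpy as np;np.save(f'pics/{c}0.npy',d)
    print(bot.camera_info(c))
E
```

```text
pics
0.0 [0.15538459 0.6046253  0.22157603] [[-9.68472165e-01  2.49120236e-01 -8.79376028e-04]
 [ 2.49121522e-01  9.68470253e-01 -1.95849215e-03]
 [ 3.63749497e-04 -2.11581663e-03 -9.99997696e-01]] [-0.18025993 -0.51002286  0.673699  ] 1.0007384807145698 -0.0187
{'K': array([[497.67831285,   0.        , 321.64262838],
       [  0.        , 497.67831285, 234.14804939],
       [  0.        ,   0.        ,   1.        ]]), 'distortion': array([-0.02358536,  0.        ,  0.        ,  0.        ,  0.        ]), 'R': array([[-0.02207322, -0.99908888, -0.03652652],
       [-0.98301073,  0.02834797, -0.18134579],
       [ 0.18221602,  0.03190307, -0.98274082]]), 't': array([0.0308737 , 0.56951235, 0.88197167])}
{'K': array([[515.33468814,   0.        , 320.31809104],
       [  0.        , 515.33468814, 237.78468994],
       [  0.        ,   0.        ,   1.        ]]), 'distortion': array([-0.08914889,  0.        ,  0.        ,  0.        ,  0.        ]), 'R': array([[-0.99576822, -0.09179825,  0.00432877],
       [-0.05073482,  0.50984311, -0.85877004],
       [ 0.07662659, -0.85535553, -0.51234294]]), 't': array([0.55122468, 0.11956227, 1.08245076])}
```

View pics/top0.png

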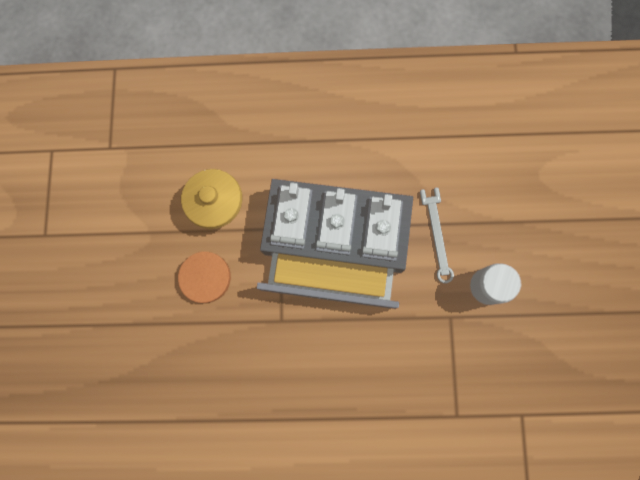

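View pics/side0.png

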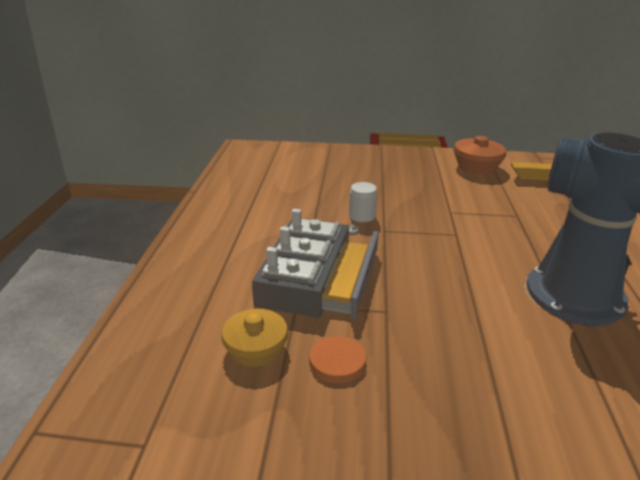

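```bash
cat > h.py <<'E'
import numpy as np,cv2
from rig import bot
def ray(c,u,v,z):
    i=bot.camera_info(c);K=np.array(i['K']);R=np.array(i['R']);t=np.array(i['t'])
    n=cv2.undistortPoints(np.array([[[u,v]]],float),K,np.array(i['distortion']))[0,0]
    d=R.T@np.array([n[0],n[1],1]);o=-R.T@t
    return o+d*(z-o[2])/d[2]
def proj(c,X):
    i=bot.camera_info(c);R=np.array(i['R'])
    return cv2.projectPoints(np.atleast_2d(X).astype(float),cv2.Rodrigues(R)[0],np.array(i['t']),np.array(i['K']),np.array(i['distortion']))[0][:,0]
def cloud(c,d):
    i=bot.camera_info(c);K=np.array(i['K']);R=np.array(i['R']);t=np.array(i['t'])
    v,u=np.mgrid[:480,:640]
    n=cv2.undistortPoints(np.stack([u,v],-1).reshape(-1,1,2).astype(float),K,np.array(i['distortion']))[:,0]
    P=np.c_[n,np.ones(len(n))]*d.reshape(-1,1)
    return ((P-t)@R).reshape(480,640,3)
E
python3 - <<'E'
from h import *
for n,uvs,z in (('bolt',[(291,215),(336.5,221),(383,227)],.089),('lug',[(294,188),(341,195),(388,202)],.113)):
    for q in uvs: print(n,ray('top',*q,z).round(4))
p=cv2.imread('pics/top0.png');cv2.imwrite('pics/tc.png',cv2.resize(p[170:320,245:425],None,fx=4,fy=4,interpolation=cv2.INTER_CUBIC))
p=cv2.imread('pics/side0.png');cv2.imwrite('pics/sc.png',cv2.resize(p[195:325,240:400],None,fx=4.5,fy=4.5,interpolation=cv2.INTER_CUBIC))
d=np.load('pics/top0.npy');P=cloud('top',d)
for q in [(291,215),(336,221),(383,227),(294,187),(341,194),(388,201),(330,297),(400,280)]: print(q,P[q[1],q[0]].round(4))
E
```

```text
bolt [0.6004 0.0702 0.089 ]
bolt [ 0.5868 -0.0122  0.089 ]
bolt [ 0.5733 -0.0956  0.089 ]
lug [0.6443 0.062  0.113 ]
lug [ 0.6287 -0.0216  0.113 ]
lug [ 0.6133 -0.1042  0.113 ]
(291, 215) [0.6004 0.0702 0.0889]
(336, 221) [ 0.5866 -0.0113  0.0902]
(383, 227) [ 0.5729 -0.0954  0.091 ]
(294, 187) [0.6455 0.0618 0.1153]
(341, 194) [ 0.6303 -0.0216  0.1138]
(388, 201) [ 0.6144 -0.104   0.1158]
(330, 297) [0.4518 0.0034 0.0629]
(400, 280) [ 0.485  -0.1323 -0.0007]
```

View pics/tc.png

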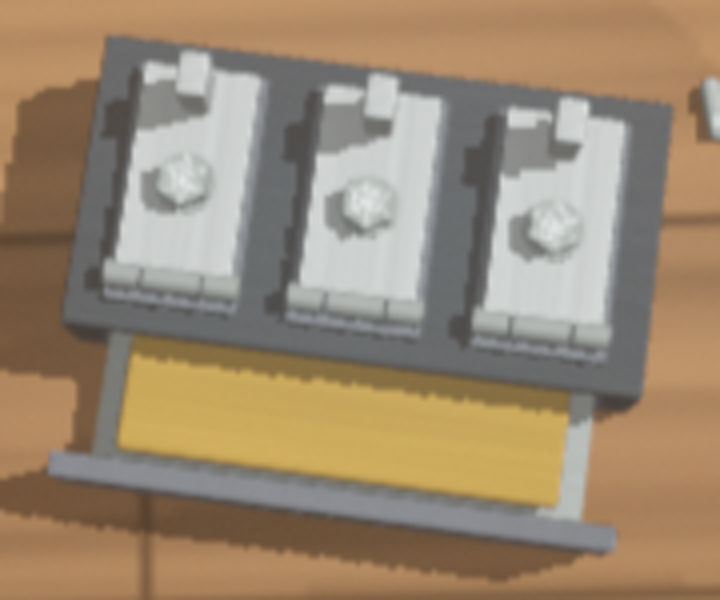

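View pics/sc.png

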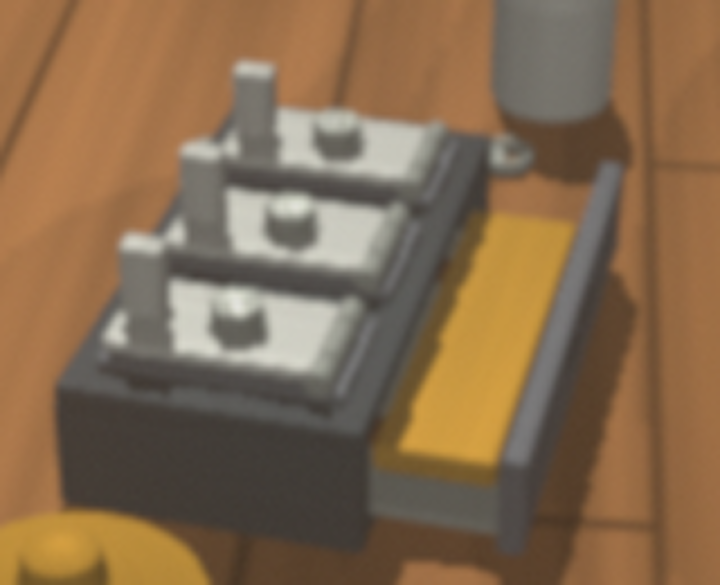

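```bash
cat >> h.py <<'E'
E
python3 - <<'E'
from h import *
from scipy.optimize import least_squares
top=np.array([(187,177),(370,203),(555,229),(197,73),(383,97),(573,121)])/4+[245,170]-0.375
side=np.array([(240,297),(293,202),(338,120),(145,243),(203,152),(255,70)])/4.5+[240,195]-.39
def pts(p):
    c,s=np.cos(p[2]),np.sin(p[2])
    return np.array([[p[0]+c*a-s*y,p[1]+s*a+c*y,z] for a,z in((0,.089),(.043,.113)) for y in(.085,0,-.085)])
def f(p,w=(1,1)):
    X=pts(p);return np.r_[((proj('top',X)-top)*w[0]).ravel(),((proj('side',X)-side)*w[1]).ravel()]
for w in((1,1),(1,0),(0,1)):
    r=least_squares(f,[.587,-.012,-.17],args=(w,));print(w,r.x[:2].round(4),np.degrees(r.x[2]).round(2));print(r.fun.reshape(2,6,2).round(1).tolist())
# box top corners z=.065 from top crop, plus tray front plate top edge
for n,q,z in (('FL',(66,323),.065),('FR',(640,397),.065),('BL',(108,37),.065),('BR',(672,103),.065),('plL',(50,468),.06),('plR',(614,543),.06),('plLi',(55,452),.06),('plRi',(616,527),.06)):
    u=np.array(q)/4+[245,170]-.375;print(n,ray('top',*u,z).round(4))
d=np.load('pics/top0.npy');P=cloud('top',d)
for a in ('kettle_gong','wrench','paint_tin','disc_stack'):
    for k in bot.trace('top',a)[:1]:
        X=P[k['region']];print(a,k['p'],k['bbox'],np.median(X,0).round(3),X.min(0).round(3),X.max(0).round(3))
E
```

```text
(1, 1) [ 0.5885 -0.014 ] -9.35
[[[-0.2, 0.1], [0.3, -0.3], [0.9, -0.7], [-0.3, -0.1], [0.3, -0.1], [0.4, 0.0]], [[-0.1, 1.4], [-0.0, 1.2], [0.4, 0.6], [-0.0, 0.2], [0.4, -0.1], [0.5, 0.0]]]
(1, 0) [ 0.5882 -0.0135] -9.65
[[[-0.4, 0.0], [0.0, -0.2], [0.5, -0.3], [-0.5, -0.2], [0.1, 0.1], [0.2, 0.4]], [[-0.0, 0.0], [0.0, 0.0], [0.0, 0.0], [-0.0, 0.0], [0.0, -0.0], [0.0, 0.0]]]
(0, 1) [ 0.5892 -0.0165] -8.89
[[[0.0, 0.0], [0.0, -0.0], [0.0, -0.0], [0.0, -0.0], [0.0, -0.0], [0.0, -0.0]], [[0.0, 0.8], [-0.2, 0.5], [-0.1, 0.0], [0.1, -0.3], [0.1, -0.7], [-0.1, -0.5]]]
FL [0.5405 0.1287 0.065 ]
FR [ 0.4992 -0.1336  0.065 ]
BL [0.6773 0.1087 0.065 ]
BR [ 0.6366 -0.1557  0.065 ]
plL [0.4742 0.1369 0.06  ]
plR [ 0.4339 -0.1192  0.06  ]
plLi [0.4814 0.1346 0.06  ]
plRi [ 0.4411 -0.1204  0.06  ]
kettle_gong 0.64 [182.5, 168.6, 243.8, 228.4] [0.643 0.225 0.054] [ 0.4   -0.013 -0.   ] [0.707 0.288 0.971]
wrench 0.66 [421.1, 186.5, 454.7, 282.6] [ 0.575 -0.209  0.007] [ 0.4   -0.233 -0.004] [ 0.666 -0.013  0.971]
paint_tin 0.58 [469.7, 267.1, 520.6, 303.3] [ 0.467 -0.29   0.084] [ 0.4   -0.361 -0.002] [ 0.513 -0.013  0.971]
disc_stack 0.98 [179.0, 250.0, 234.1, 303.9] [0.497 0.247 0.019] [ 0.4   -0.013 -0.004] [0.548 0.305 0.971]
```

Request:
servo_tool(
  increments=[
    [1,[0,0,0],-5.3],
    [1,[-38,-45,0],0],
    [1,[-38,-45,0],0],
    [1,[-38,-45,0],0],
    [1,[-38,-45,0],0],
  ],
)

```text
time_s: 0.92
position: [0.278, 0.402, 0.2227]
tcp_rot: [[-0.987, 0.158, 0.001], [0.158, 0.987, 0.0], [-0.001, 0.001, -1.0]]
force: [0.4, 0.2, -0.2]
opening: 0.515
```

Request:
servo_tool(
  increments=[
    [1,[-30,-45,0],0],
    [1,[-30,-45,0],0],
    [1,[-30,-45,0],0],
    [1,[-30,-45,0],0],
    [1,[-30,-45,0],0],
  ],
)

```text
time_s: 1.55
position: [0.3904, 0.1559, 0.2229]
tcp_rot: [[-0.987, 0.159, 0.001], [0.159, 0.987, 0.0], [-0.001, 0.0, -1.0]]
force: [0.4, -0.2, 0.2]
opening: 0.017
```

Request:
servo_tool(
  increments=[
    [1,[-18,-45,0],0],
    [1,[-17,-46,20],0],
    [1,[-17,-46,30],0],
    [1,[0,0,60],0],
    [1,[0,0,60],0],
  ],
)

```text
time_s: 2.17
position: [0.4209, 0.0126, 0.0517]
tcp_rot: [[-0.987, 0.161, 0.004], [0.161, 0.987, -0.001], [-0.004, -0.0, -1.0]]
force: [0.8, -0.3, -1.0]
opening: 0.002
```

```bash
python3 - <<'E'
from h import *
s=bot.read_state();print(s['time_s'],s['position'],s['force'],s['opening'])
p,d=bot.capture('top');cv2.imwrite('pics/t1.png',p[150:350,200:460].repeat(3,0).repeat(3,1))
p,d=bot.capture('side');cv2.imwrite('pics/s1.png',p[150:350,200:460].repeat(3,0).repeat(3,1))
E
```

```text
2.175 [0.42087739 0.01262212 0.05167087] [ 0.84606074 -0.3020292  -0.96670551] 0.0018746177929546421
```

View pics/t1.png

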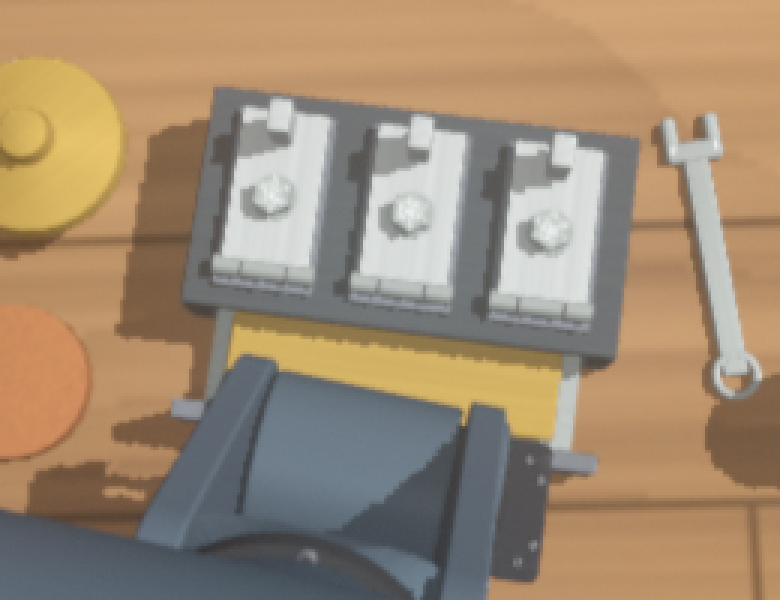

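View pics/s1.png

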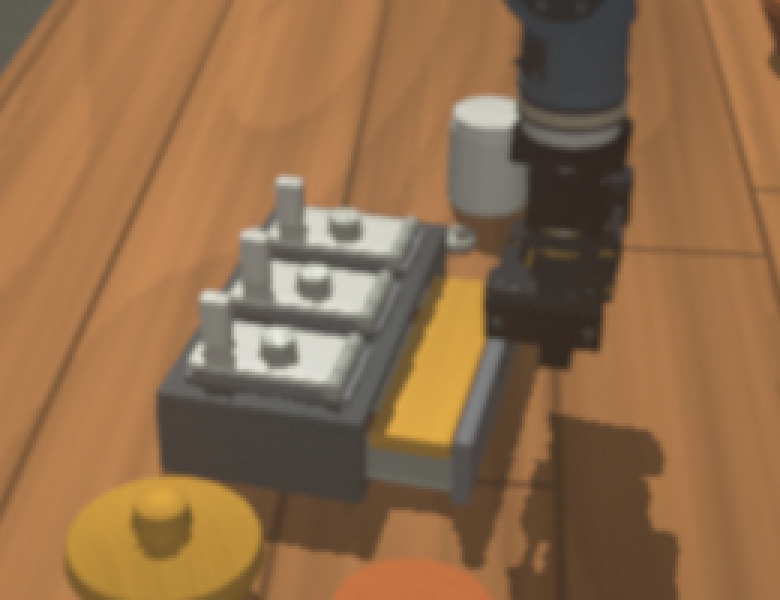

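Request:
servo_tool(
  increments=[
    [1,[0,0,22],0],
    [1,[-15,0,0],0],
    [1,[-15,0,0],0],
    [1,[-15,0,0],0],
    [1,[-12,0,0],0],
  ],
)

```text
time_s: 2.9
position: [0.4772, 0.0048, 0.032]
tcp_rot: [[-0.987, 0.158, 0.002], [0.158, 0.987, -0.0], [-0.002, -0.0, -1.0]]
force: [-3.4, 1.6, 2.1]
opening: 0.006
```

Request:
servo_tool(
  increments=[
    [1,[-6,0,0],0],
    [1,[-4,0,0],0],
    [1,[-3,0,0],0],
    [1,[-2,0,0],0],
    [1,[-2,0,0],0],
  ],
)

```text
time_s: 3.52
position: [0.4921, 0.0023, 0.0304]
tcp_rot: [[-0.987, 0.159, -0.001], [0.159, 0.987, 0.0], [0.001, 0.0, -1.0]]
force: [-2.7, 0.9, 2.2]
opening: 0.004
```

Request:
servo_tool(
  increments=[
    [1,[-2,0,0],0],
    [1,[-2,0,0],0],
    [1,[-1,0,0],0],
    [1,[0,0,0],0],
  ],
)

```text
time_s: 4.03
position: [0.4961, 0.0016, 0.0304]
tcp_rot: [[-0.987, 0.158, -0.002], [0.158, 0.987, 0.0], [0.002, -0.0, -1.0]]
force: [-5.9, 0.3, 2.3]
opening: 0.002
```

Request:
servo_tool(
  increments=[
    [1,[-1,0,0],0],
    [1,[-1,0,0],0],
    [1,[0,0,0],0],
  ],
)

```text
time_s: 4.4
position: [0.4961, 0.0016, 0.0305]
tcp_rot: [[-0.987, 0.158, -0.006], [0.158, 0.987, 0.001], [0.006, -0.0, -1.0]]
force: [-7.8, -0.4, 5.7]
opening: 0.008
```

Request:
servo_tool(
  increments=[
    [1,[-2,0,0],0],
    [1,[-2,0,0],0],
    [1,[-1,0,0],0],
    [1,[0,0,0],0],
  ],
)

```text
time_s: 4.9
position: [0.4959, 0.0018, 0.0301]
tcp_rot: [[-0.987, 0.158, -0.017], [0.158, 0.987, 0.003], [0.017, 0.0, -1.0]]
force: [-14.8, -0.9, 10.1]
opening: 0.006
```

```bash
python3 - <<'E'
from h import *
s=bot.read_state();print(s['time_s'],s['position'],s['force'],s['opening'])
p,d=bot.capture('side');cv2.imwrite('pics/s2.png',p[150:350,200:460].repeat(3,0).repeat(3,1))
E
```

```text
4.9 [0.49589939 0.00184434 0.03012212] [-14.78935504  -0.94128099  10.11752178] 0.006289458866052495
```

View pics/s2.png

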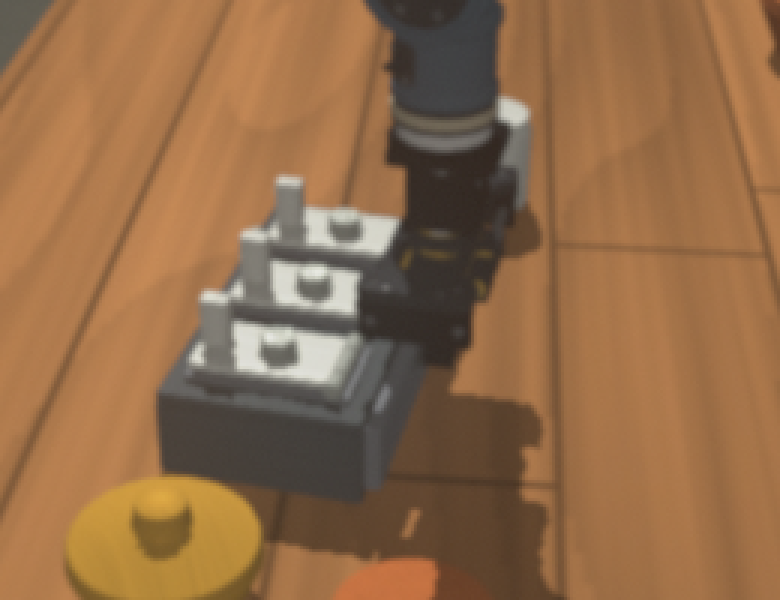

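Request:
servo_tool(
  increments=[
    [1,[15,0,0],0],
    [1,[20,0,0],0],
    [1,[0,0,-45],0],
    [1,[0,0,-45],0],
    [1,[0,0,0],0],
  ],
)

```text
time_s: 5.58
position: [0.4743, 0.005, 0.1238]
tcp_rot: [[-0.987, 0.159, 0.013], [0.159, 0.987, -0.003], [-0.013, -0.001, -1.0]]
force: [0.1, -0.1, -0.1]
opening: 0.007
```

```bash
cat >> h.py <<'E'
B=np.array([.5885,-.014]);yaw=np.radians(-9.15)
ex=np.array([np.cos(yaw),np.sin(yaw)]);ey=np.array([-np.sin(yaw),np.cos(yaw)])
def need(jx,jy,z):
    s=bot.read_state();D=np.r_[B+ex*jx+ey*jy,z]-s['position']
    return (np.array(s['tcp_rot']).T@D*1000).round(1)
E
python3 - <<'E'
from h import *
s=bot.read_state();print(s['time_s'],s['position'],s['force'])
for y in(.085,0,-.085):print(need(0,y,.1))
p,d=bot.capture('top');cv2.imwrite('pics/t3.png',p[150:350,200:460].repeat(3,0).repeat(3,1))
E
```

```text
5.575 [0.47425281 0.00495997 0.12384819] [ 0.09223669 -0.10499667 -0.05181217]
[-115.5   84.4   25.3]
[-115.5   -0.6   25.3]
[-115.4  -85.6   25.4]
```

View pics/t3.png

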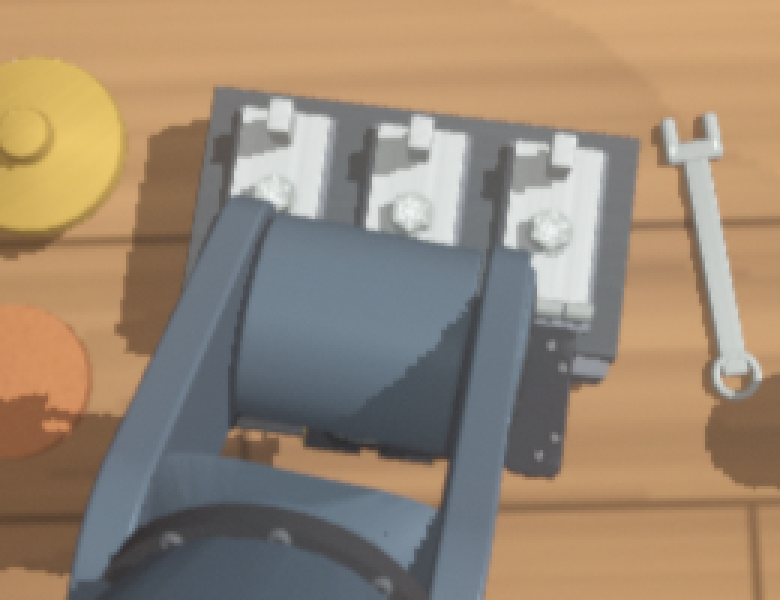

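Request:
servo_tool(
  increments=[
    [1,[-58,0,0],0],
    [1,[-57,0,0],0],
    [1,[0,0,15],0],
    [1,[0,0,10],0],
    [1,[0,0,0],0],
  ],
)

```text
time_s: 6.25
position: [0.5803, -0.0117, 0.0934]
tcp_rot: [[-0.987, 0.159, -0.005], [0.159, 0.987, 0.001], [0.006, 0.0, -1.0]]
force: [-0.3, 0.1, 0.9]
opening: 0.007
```

```bash
python3 - <<'E'
from h import *
s=bot.read_state();print(s['time_s'],s['position'],s['force'],s['tcp_rot'])
for y in(.085,0,-.085):print(need(0,y,.09))
p,d=bot.capture('side');cv2.imwrite('pics/s4.png',p[150:350,200:460].repeat(3,0).repeat(3,1))
E
```

```text
6.25 [ 0.58034615 -0.01171318  0.0934281 ] [-0.32962183  0.05052813  0.89905587] [[-9.87321558e-01  1.58638711e-01 -5.46812881e-03]
 [ 1.58634358e-01  9.87336641e-01  1.22362473e-03]
 [ 5.59299819e-03  3.40677971e-04 -9.99984301e-01]]
[-8.5 84.   3.4]
[-8.4 -1.   3.4]
[ -8.4 -86.    3.4]
```

View pics/s4.png

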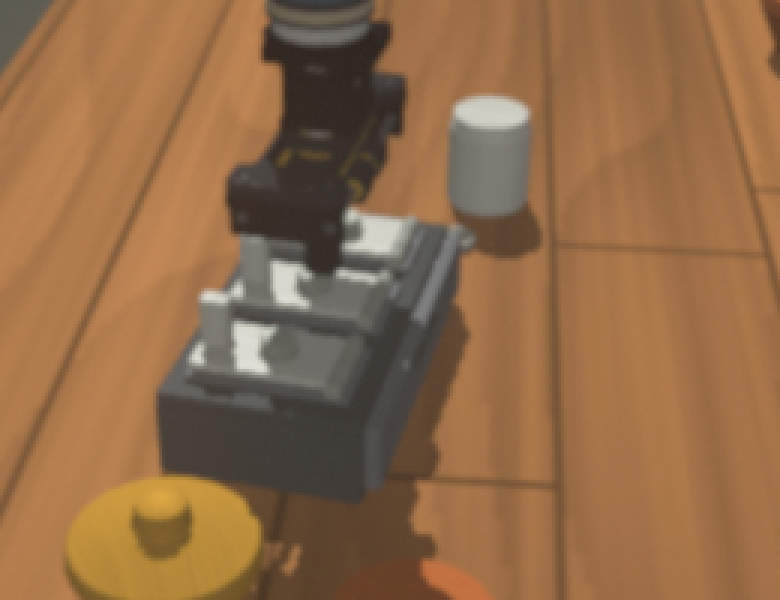

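Request:
servo_tool(
  increments=[
    [1,[-8,-1,0],0],
    [1,[0,0,0],0],
    [1,[0,0,2],0],
    [1,[0,0,0],0],
  ],
)

```text
time_s: 6.8
position: [0.5906, -0.0145, 0.0935]
tcp_rot: [[-0.987, 0.159, -0.0], [0.159, 0.987, 0.0], [0.0, 0.0, -1.0]]
force: [0.2, -0.8, 0.2]
opening: 0.005
```

Request:
servo_tool(
  increments=[
    [1,[0,0,2],0],
    [1,[0,0,0],0],
  ],
)

```text
time_s: 7.05
position: [0.5906, -0.0145, 0.0914]
tcp_rot: [[-0.987, 0.159, -0.0], [0.159, 0.987, 0.0], [0.0, 0.0, -1.0]]
force: [0.1, 0.3, -0.7]
opening: 0.008
```

Request:
servo_tool(
  increments=[
    [1,[0,0,2],0],
    [1,[0,0,0],0],
  ],
)

```text
time_s: 7.3
position: [0.5909, -0.0146, 0.0895]
tcp_rot: [[-0.987, 0.159, -0.0], [0.159, 0.987, 0.0], [0.0, -0.0, -1.0]]
force: [0.6, -0.9, 0.6]
opening: 0.008
```

Request:
servo_tool(
  increments=[
    [1,[0,0,2],0],
    [1,[0,0,0],0],
  ],
)

```text
time_s: 7.55
position: [0.5909, -0.0146, 0.0894]
tcp_rot: [[-0.987, 0.158, 0.001], [0.158, 0.987, -0.0], [-0.001, -0.0, -1.0]]
force: [-2.4, 0.5, 11.3]
opening: 0.004
```

Request:
servo_tool(
  increments=[
    [1,[0,0,1],0],
    [1,[0,0,0],0],
  ],
)

```text
time_s: 7.8
position: [0.5909, -0.0146, 0.0893]
tcp_rot: [[-0.987, 0.158, 0.001], [0.158, 0.987, -0.0], [-0.001, -0.0, -1.0]]
force: [-4.0, 0.1, 16.8]
opening: 0.007
```

Request:
servo_tool(
  increments=[
    [1,[0,0,1],0],
    [1,[0,0,0],0],
  ],
)

```text
time_s: 8.05
position: [0.5909, -0.0146, 0.0893]
tcp_rot: [[-0.987, 0.158, 0.001], [0.158, 0.987, -0.001], [-0.001, -0.0, -1.0]]
force: [-6.7, 0.4, 21.4]
opening: 0.006
```

Request:
servo_tool(
  increments=[
    [1,[0,0,-20],0],
    [1,[0,42,0],0],
    [1,[0,42,0],0],
    [1,[0,0,0],0],
    [1,[0,0,10],0],
  ],
)

```text
time_s: 8.68
position: [0.6047, 0.0682, 0.0958]
tcp_rot: [[-0.987, 0.158, 0.002], [0.158, 0.987, -0.001], [-0.002, -0.0, -1.0]]
force: [-0.6, 0.4, -0.0]
opening: 0.006
```

```bash
python3 - <<'E'
from h import *
s=bot.read_state();print(s['time_s'],s['position'],s['force'])
for y in(.085,0,-.085):print(need(0,y,.09))
E
```

```text
8.675 [0.60470905 0.06817278 0.09575945] [-0.58371629  0.40351493 -0.04049329]
[2.9 1.3 5.8]
[  3.  -83.7   5.8]
[   3.1 -168.7    5.8]
```

Request:
servo_tool(
  increments=[
    [1,[2,1,4],0],
    [1,[0,0,0],0],
    [1,[0,0,2],0],
    [1,[0,0,0],0],
  ],
)

```text
time_s: 9.18
position: [0.6026, 0.0693, 0.0897]
tcp_rot: [[-0.987, 0.159, 0.0], [0.159, 0.987, -0.0], [-0.0, 0.0, -1.0]]
force: [-0.2, -0.8, 0.1]
opening: 0.003
```

Request:
servo_tool(
  increments=[
    [1,[0,0,2],0],
    [1,[0,0,0],0],
  ],
)

```text
time_s: 9.43
position: [0.6027, 0.0693, 0.0894]
tcp_rot: [[-0.987, 0.158, 0.001], [0.158, 0.987, -0.001], [-0.001, -0.0, -1.0]]
force: [-2.7, -0.5, 9.5]
opening: 0.006
```

Request:
servo_tool(
  increments=[
    [1,[0,0,2],0],
    [1,[0,0,0],0],
  ],
)

```text
time_s: 9.68
position: [0.6027, 0.0694, 0.0893]
tcp_rot: [[-0.987, 0.158, 0.002], [0.158, 0.987, -0.001], [-0.002, -0.001, -1.0]]
force: [-5.2, -1.0, 20.1]
opening: 0.005
```

Request:
servo_tool(
  increments=[
    [1,[0,0,-20],0],
    [1,[0,-57,0],0],
    [1,[0,-57,0],0],
    [1,[0,-56,0],0],
    [1,[0,0,0],0],
  ],
)

```text
time_s: 10.3
position: [0.5755, -0.1024, 0.1058]
tcp_rot: [[-0.986, 0.164, 0.001], [0.164, 0.986, -0.001], [-0.001, -0.001, -1.0]]
force: [-0.7, -0.2, -0.0]
opening: 0.007
```

```bash
python3 - <<'E'
from h import *
s=bot.read_state();print(s['time_s'],s['position'],s['force'])
for y in(.085,0,-.085):print(need(0,y,.09))
E
```

```text
10.3 [ 0.57549812 -0.10240328  0.10583736] [-0.67739055 -0.24259909 -0.00439024]
[  2.2 174.4  15.7]
[ 1.7 89.4 15.7]
[ 1.3  4.4 15.8]
```

Request:
servo_tool(
  increments=[
    [1,[0,0,10],0],
    [1,[0,0,0],0],
    [1,[0,0,0],0],
  ],
)

```text
time_s: 10.68
position: [0.5753, -0.0967, 0.0952]
tcp_rot: [[-0.988, 0.156, -0.001], [0.156, 0.988, 0.0], [0.001, 0.0, -1.0]]
force: [0.6, 0.5, 1.2]
opening: 0.004
```

```bash
python3 - <<'E'
from h import *
print(need(0,-.085,.09))
E
```

```text
[ 0.1 -1.3  5.2]
```

Request:
servo_tool(
  increments=[
    [1,[0,0,5],0],
    [1,[0,0,0],0],
    [1,[0,0,2],0],
    [1,[0,0,0],0],
  ],
)

```text
time_s: 11.18
position: [0.5755, -0.0981, 0.0886]
tcp_rot: [[-0.987, 0.159, 0.0], [0.159, 0.987, 0.0], [-0.0, 0.0, -1.0]]
force: [-0.3, 0.7, 0.6]
opening: 0.005
```

Request:
servo_tool(
  increments=[
    [1,[0,0,2],0],
    [1,[0,0,0],0],
  ],
)

```text
time_s: 11.42
position: [0.5756, -0.0982, 0.0866]
tcp_rot: [[-0.987, 0.159, 0.0], [0.159, 0.987, 0.0], [-0.0, 0.0, -1.0]]
force: [-0.9, 1.8, 2.7]
opening: 0.007
```

Request:
servo_tool(
  increments=[
    [1,[0,0,2],0],
    [1,[0,0,0],0],
  ],
)

```text
time_s: 11.68
position: [0.5756, -0.0982, 0.0846]
tcp_rot: [[-0.987, 0.159, 0.0], [0.159, 0.987, 0.0], [-0.0, 0.0, -1.0]]
force: [0.6, 1.2, 3.3]
opening: 0.003
```

Request:
servo_tool(
  increments=[
    [1,[0,0,2],0],
    [1,[0,0,0],0],
  ],
)

```text
time_s: 11.92
position: [0.5756, -0.0982, 0.0826]
tcp_rot: [[-0.987, 0.159, 0.0], [0.159, 0.987, -0.0], [-0.0, 0.0, -1.0]]
force: [-0.8, 1.4, 4.9]
opening: 0.005
```

Request:
servo_tool(
  increments=[
    [1,[0,0,-10],0],
    [1,[0,0,-30],0],
    [1,[0,0,-40],0],
    [0.5,[0,0,0],0],
    [0.5,[0,0,0],0],
  ],
)

```text
time_s: 12.55
position: [0.5747, -0.0982, 0.1623]
tcp_rot: [[-0.987, 0.159, -0.001], [0.159, 0.987, 0.0], [0.001, -0.0, -1.0]]
force: [-0.3, 0.3, -0.5]
opening: 0.154
```

```bash
python3 - <<'E'
from h import *
s=bot.read_state();print(s['time_s'],s['position'],s['force'],s['opening'])
print(need(.043,-.085,.15))
p,d=bot.capture('side');cv2.imwrite('pics/s5.png',p[150:350,200:460].repeat(3,0).repeat(3,1))
E
```

```text
12.55 [ 0.5746514  -0.09819508  0.16227292] [-0.26605382  0.26256569 -0.48389824] 0.15413098026385616
[-43.3   0.3  12.2]
```

View pics/s5.png

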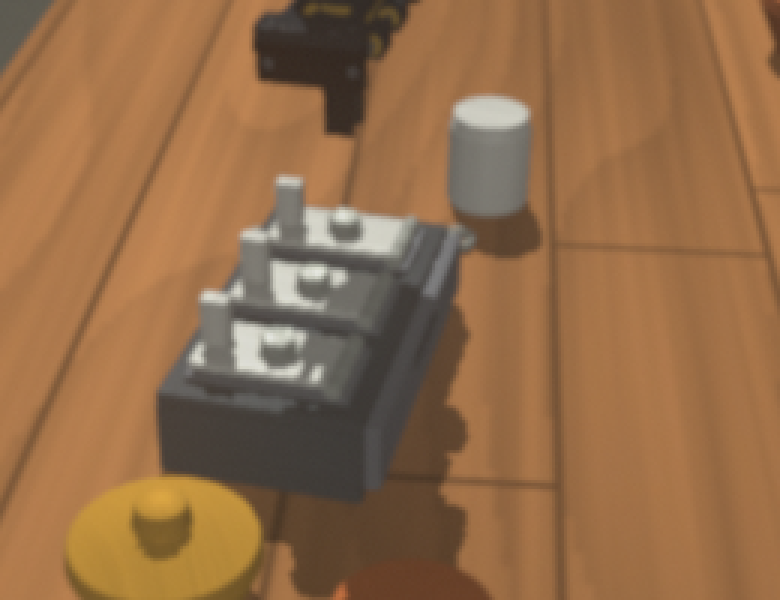

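Request:
servo_tool(
  increments=[
    [0.5,[-22,0,0],0],
    [0.5,[-21,0,0],0],
    [0.5,[0,0,0],0],
    [0.5,[0,0,25],0],
    [0.5,[0,0,0],0],
  ],
)

```text
time_s: 13.22
position: [0.6145, -0.104, 0.1348]
tcp_rot: [[-0.987, 0.159, -0.008], [0.159, 0.987, 0.003], [0.008, 0.001, -1.0]]
force: [-0.5, -0.2, -0.4]
opening: 0.497
```

```bash
python3 - <<'E'
from h import *
s=bot.read_state();print(s['time_s'],s['position'],s['tcp_rot'],s['opening'])
print(need(.043,-.085,.083))
p,d=bot.capture('side');cv2.imwrite('pics/s6.png',p[150:350,200:460].repeat(3,0).repeat(3,1))
E
```

```text
13.225 [ 0.61454521 -0.10400032  0.13483938] [[-0.9873124   0.158608   -0.00759728]
 [ 0.15859287  0.98734075  0.00255848]
 [ 0.0079069   0.00132115 -0.99996787]] 0.49732533721577754
[-3.4 -0.4 51.8]
```

View pics/s6.png

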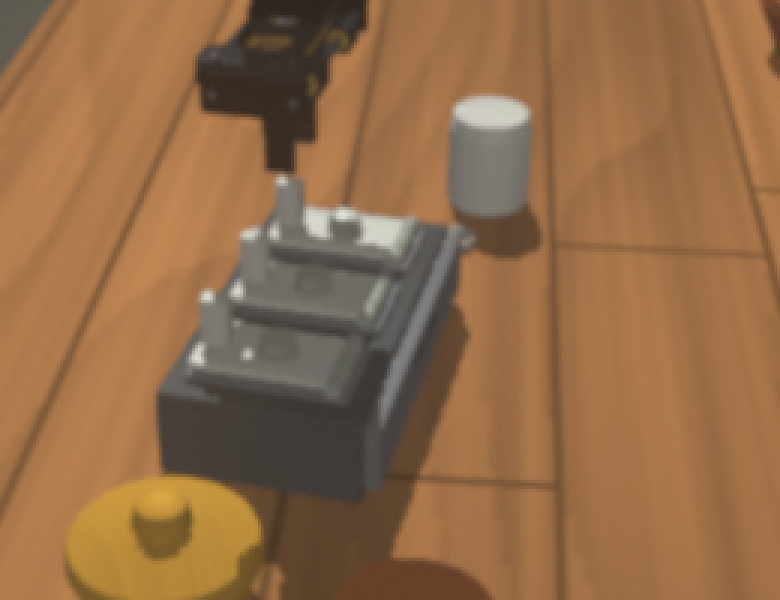

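Request:
servo_tool(
  increments=[
    [0.5,[-2,0,0],0],
    [0.5,[0,0,15],0],
    [0.5,[0,0,15],0],
    [0.5,[0,0,15],0],
    [0.5,[0,0,0],0],
  ],
)

```text
time_s: 13.9
position: [0.6184, -0.1049, 0.0904]
tcp_rot: [[-0.987, 0.159, -0.004], [0.159, 0.987, 0.001], [0.004, 0.001, -1.0]]
force: [-1.1, 0.6, -0.4]
opening: 0.498
```

```bash
python3 - <<'E'
from h import *
s=bot.read_state();print(s['time_s'],s['position'],s['force'],s['opening'])
print(need(.043,-.085,.083))
E
```

```text
13.9 [ 0.61840966 -0.1048787   0.09042699] [-1.09576812  0.57594049 -0.44475815] 0.4983660429555709
[ 0.9 -0.   7.4]
```

Request:
servo_tool(
  increments=[
    [0.5,[0,0,7],0],
    [0.5,[0,0,0],0],
    [1,[0,0,0],0],
    [1,[0,0,0],0],
    [1,[0,0,0],0],
  ],
)

```text
time_s: 14.52
position: [0.62, -0.1054, 0.0859]
tcp_rot: [[-0.987, 0.159, 0.001], [0.159, 0.987, -0.0], [-0.001, -0.0, -1.0]]
force: [-0.2, -0.3, -1.0]
opening: 0.246
```

Request:
servo_tool(
  increments=[
    [1,[0,0,0],0],
    [1,[0,0,0],0],
  ],
)

```text
time_s: 14.78
position: [0.62, -0.1052, 0.0857]
tcp_rot: [[-0.987, 0.159, 0.0], [0.159, 0.987, 0.0], [-0.0, 0.0, -1.0]]
force: [0.8, -0.3, 0.9]
opening: 0.153
```

```bash
python3 - <<'E'
from h import *
s=bot.read_state();print(s['time_s'],s['position'],s['force'],s['opening'],s['moment'])
print(need(.043,-.085,.083))
P=s['position'][:2]-(B+0*ex);print('jig',P@ex,P@ey)
r0=np.array([P@ex+.045, s['position'][2]+.0187-.073]);print(r0)
for a in (5,10,15,20,25,30,35,40,45):
    t=np.radians(a);r=np.array([[np.cos(t),-np.sin(t)],[np.sin(t),np.cos(t)]])@r0;print(a,((r-r0)*1000).round(1))
E
```

```text
14.775 [ 0.61995313 -0.1052143   0.08571748] [ 0.82055061 -0.26186491  0.88203166] 0.15256426831363515 [ 0.09989234 -0.00635223 -0.00460049]
[2.6 0.1 2.7]
jig 0.04555777612172944 -0.08505197080095993
[0.09055778 0.03141748]
5 [-3.1  7.8]
10 [-6.8 15.2]
15 [-11.2  22.4]
20 [-16.2  29.1]
25 [-21.8  35.3]
30 [-27.8  41.1]
35 [-34.4  46.3]
40 [-41.4  50.9]
45 [-48.7  54.8]
```

Request:
servo_tool(
  increments=[
    [1,[0,0,0],0],
    [1,[0,0,0],0],
    [1,[0.7,0,-2],0],
    [1,[0.7,0,-2],0],
    [1,[0.8,0,-2],0],
  ],
)

```text
time_s: 15.4
position: [0.618, -0.1049, 0.0913]
tcp_rot: [[-0.987, 0.159, 0.001], [0.159, 0.987, 0.0], [-0.001, 0.0, -1.0]]
force: [1.7, 0.9, -4.9]
opening: 0.159
```

Request:
servo_tool(
  increments=[
    [1,[0.9,0,-2],0],
    [1,[1.8,0,-3.7],0],
    [1,[1.9,0,-3.5],0],
    [1,[2.2,0,-3.6],0],
    [1,[2.2,0,-3.6],0],
  ],
)

```text
time_s: 16.02
position: [0.6092, -0.1035, 0.1086]
tcp_rot: [[-0.987, 0.159, 0.002], [0.159, 0.987, -0.0], [-0.002, 0.0, -1.0]]
force: [5.2, 1.7, -4.3]
opening: 0.161
```

```bash
python3 - <<'E'
from h import *
s=bot.read_state();print(s['time_s'],s['position'],s['force'],s['opening'],s['moment'])
P=s['position'][:2]-(B+0*ex);print('jig',P@ex,P@ey)
r0=np.array([P@ex+.045, s['position'][2]+.0187-.073]);print(r0,np.hypot(*r0),np.degrees(np.arctan2(r0[1],r0[0]))-19.1)
p,d=bot.capture('side');cv2.imwrite('pics/s7.png',p[150:350,200:460].repeat(3,0).repeat(3,1))
E
```

```text
16.025 [ 0.60924178 -0.10351446  0.10855026] [ 5.17959702  1.70518328 -4.31787125] 0.1612261579053946 [ 0.21156335 -1.06595724 -0.02691573]
jig 0.03471241437379546 -0.08507707723251023
[0.07971241 0.05425026] 0.09642177992053544 15.138215805772461
```

View pics/s7.png

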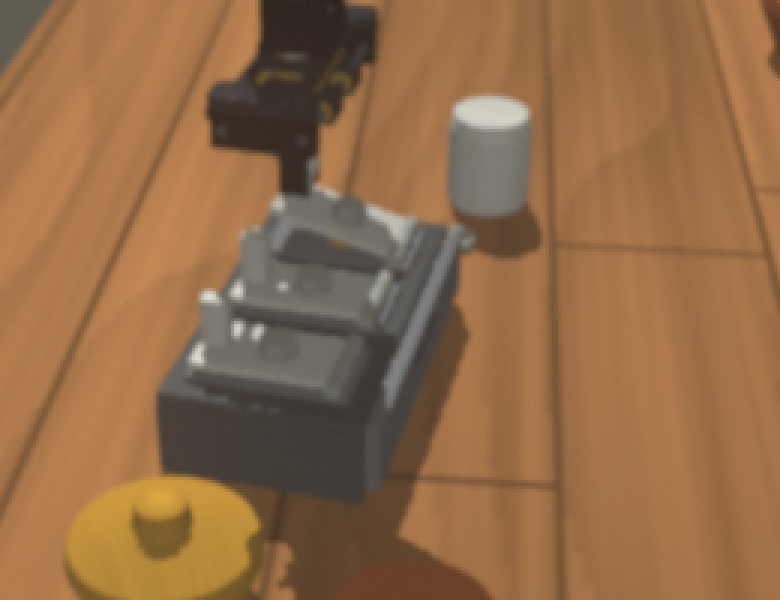

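Request:
servo_tool(
  increments=[
    [1,[2.5,0,-3.4],0],
    [1,[2.6,0,-3.3],0],
    [1,[2.8,0,-3.1],0],
    [1,[2.8,0,-3.1],0],
    [1,[0,0,0],0],
  ],
)

```text
time_s: 16.7
position: [0.5989, -0.1019, 0.1217]
tcp_rot: [[-0.987, 0.159, 0.002], [0.159, 0.987, -0.0], [-0.002, 0.0, -1.0]]
force: [5.1, 1.9, -1.0]
opening: 0.16
```

Request:
servo_tool(
  increments=[
    [1,[3,0,-2.9],0],
    [1,[3,0,-2.9],0],
    [1,[3.3,0,-2.6],0],
    [1,[3.3,0,-2.6],0],
    [1,[0,0,0],0],
  ],
)

```text
time_s: 17.32
position: [0.5865, -0.0999, 0.1328]
tcp_rot: [[-0.987, 0.159, 0.002], [0.159, 0.987, -0.0], [-0.002, 0.0, -1.0]]
force: [4.5, 2.2, -0.8]
opening: 0.155
```

```bash
python3 - <<'E'
from h import *
s=bot.read_state();print(s['time_s'],s['position'],s['force'],s['opening'],s['moment'])
P=s['position'][:2]-(B+0*ex);print('jig',P@ex,P@ey)
r0=np.array([P@ex+.045, s['position'][2]+.0187-.073]);print(r0,np.hypot(*r0),np.degrees(np.arctan2(r0[1],r0[0]))-19.1)
p,d=bot.capture('side');cv2.imwrite('pics/s8.png',p[150:350,200:460].repeat(3,0).repeat(3,1))
E
```

```text
17.325 [ 0.58652396 -0.09987617  0.13278518] [ 4.53537706  2.19050879 -0.83076597] 0.15501244023926872 [ 0.44585869 -1.0459864  -0.05798992]
jig 0.011705110542940206 -0.08509765813789436
[0.05670511 0.07848518] 0.09682661017493353 35.05209462684442
```

View pics/s8.png

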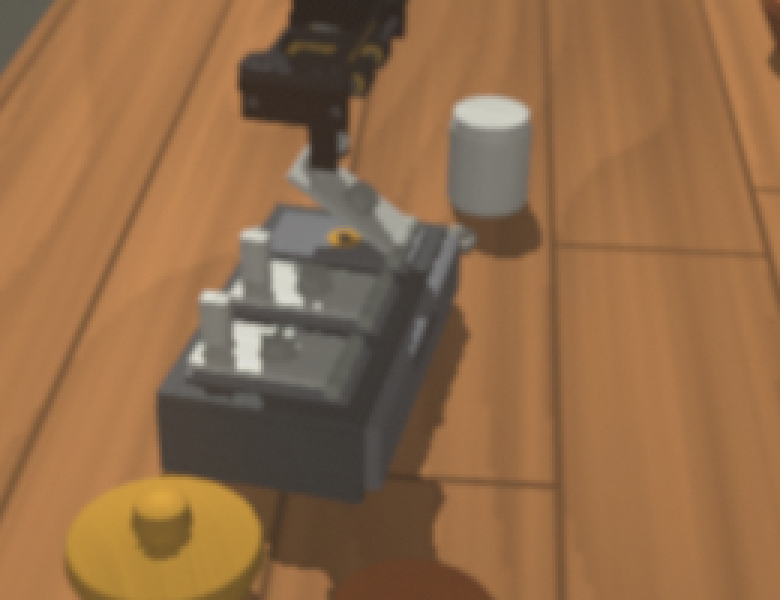

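Request:
servo_tool(
  increments=[
    [1,[3.5,0,-2.3],0],
    [1,[3.5,0,-2.3],0],
    [1,[3.6,0,-2],0],
    [1,[3.6,0,-1.9],0],
    [1,[0,0,0],0],
  ],
)

```text
time_s: 18.0
position: [0.5726, -0.0977, 0.1414]
tcp_rot: [[-0.987, 0.159, 0.003], [0.159, 0.987, -0.0], [-0.003, 0.0, -1.0]]
force: [4.2, 2.9, 0.9]
opening: 0.163
```

Request:
servo_tool(
  increments=[
    [1,[0,0,0],0],
    [1,[0,0,0],0],
    [1,[0,0,0],0],
  ],
)

```text
time_s: 18.38
position: [0.5727, -0.0977, 0.1414]
tcp_rot: [[-0.987, 0.159, 0.002], [0.159, 0.987, -0.0], [-0.002, 0.0, -1.0]]
force: [4.7, 3.5, 1.0]
opening: 0.155
```

```bash
python3 - <<'E'
from h import *
s=bot.read_state();print(s['time_s'],s['position'],s['force'],s['opening'],s['moment'])
P=s['position'][:2]-(B+0*ex);print('jig',P@ex,P@ey)
r0=np.array([P@ex+.045, s['position'][2]+.0187-.073]);print(r0,np.hypot(*r0),np.degrees(np.arctan2(r0[1],r0[0]))-19.1)
p,d=bot.capture('side');cv2.imwrite('pics/s9.png',cv2.resize(p[190:270,270:380],None,fx=7,fy=7,interpolation=cv2.INTER_CUBIC))
# predicted cap outline at angles
for a in (40,45,50):
    t=np.radians(a);o=[]
    for x,z,y in((.088,.004,-.085+.027),(.096,.004,-.085+.027),(0.0,.004,-.058),(.078,.040,-.078),(.098,.040,-.078),(.045,.016,-.085)):
        X=np.cos(t)*x-np.sin(t)*z;Z=np.sin(t)*x+np.cos(t)*z
        o.append(np.r_[B+ex*(X-.045)+ey*y,.073+Z])
    print(a,((proj('side',np.array(o))-[270,190])*7).round().tolist())
p,d=bot.capture('top');cv2.imwrite('pics/t9.png',p)
E
```

```text
18.375 [ 0.57268905 -0.09766727  0.14139415] [4.74846554 3.49639048 0.98099589] 0.15485673526802973 [ 0.41522619 -0.92381453 -0.09184636]
jig -0.00230501574785264 -0.08511688840062506
[0.04269498 0.08709415] 0.0969961484488252 44.78514696953486
40 [[231.0, 133.0], [212.0, 116.0], [439.0, 318.0], [343.0, 56.0], [296.0, 13.0], [378.0, 162.0]]
45 [[248.0, 120.0], [230.0, 102.0], [440.0, 319.0], [366.0, 51.0], [322.0, 5.0], [390.0, 158.0]]
50 [[266.0, 108.0], [250.0, 89.0], [440.0, 319.0], [389.0, 48.0], [349.0, -1.0], [401.0, 155.0]]
```

View pics/s9.png

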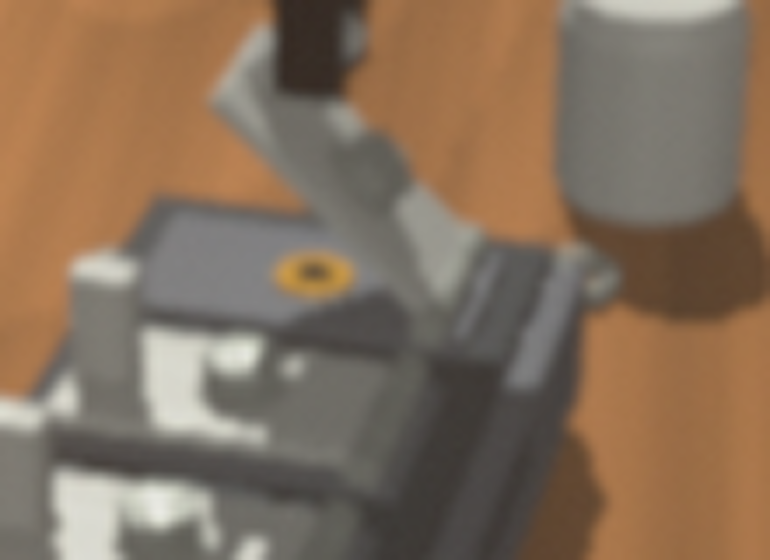

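View pics/t9.png

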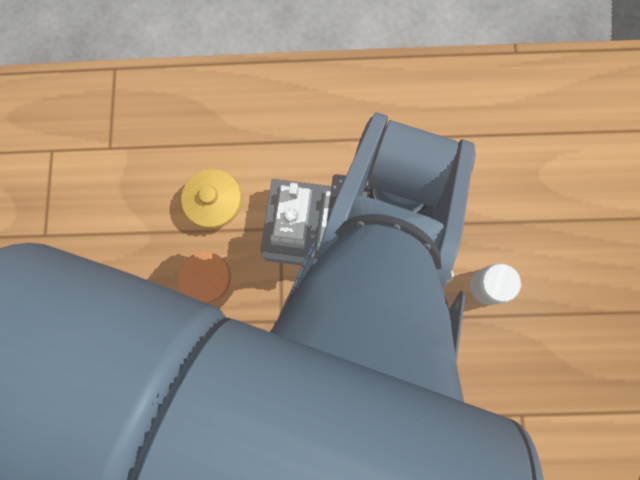

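```bash
python3 - <<'E'
from rig import bot
print(bot.hand_in())
s=bot.read_state();print(s['time_s'],s['position'],s['opening'])
E
```

```text
the job is handed in; nothing more can be done
None
the job is handed in; nothing more can be done
```

The tray is pushed home, the loose bolt is the right one, and the arm is holding that cap open at about 45°. I handed the job in at about 18.5 s.

- **Tray:** it stopped moving while the push rose to about 15 N. The picture taken then shows its front plate flush against the jig.
- **Taps:** the middle and left bolts did not give at about 20 N. The right bolt sank about 6.5 mm at 3 to 5 N. After I let go, the picture shows its head back up. I judged the spring-back by that picture, not by measuring it.
- **Cap:** I gripped the right lug and swung it along its arc. From the arm's position the opening is 44.8°. The side picture agrees within a few degrees, and the lug was still gripped with steady forces of about 6 N.

In the last pictures the left and middle caps are shut, and the gong and paint tin stand where they were. The arm hid part of the disc and most of the wrench from above, so I could not check those two fully. The arm did not come near either of them.

The measured tray stop came out about 2 mm short of my estimate, within the calibration error. The arm also missed some commanded shifts by up to about 8 mm, and I corrected for that from its measured position.

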